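# Hold the lens barrel in its V-block for the cure

## Robot

A 7-joint arm with a two-finger parallel gripper is mounted at the origin on a cart in front of the work surface, level with it; the furniture and walls round the work are solid. World frame = base frame: x ahead of the robot, y to its left, z up, the work surface at z = 0. Lengths are in m, angles in rad, forces in N, time in s.
With the tool pointing down it reaches from about 0.4 to 0.85 m from the base axis. Payload 4.4 kg.
Tool frame: the origin (TCP) lies midway between the tips of the shut fingers; the grasp point (between the pads) lies 19 mm behind it; z points along the fingers, y is the line along which they close (so a half turn about z gives the same grasp; the last joint's range is limited). The gripper opens to 94 mm and grips with 3 to 60 N. Pads are 16 mm wide; open, the fingers measure 119 mm over their backs; the gripper's body (75 mm by 177 mm) begins 78 mm behind the grasp point.
Start: joints at [-1.268, 0.628, 0.038, 1.517, -0.027, 0.996, -0.02], TCP at [0.234, 0.606, 0.183] pointing down, gripper open.
Joint ranges: [-3.06, 3.06], [-0.37, 2.12], [-1.25, 1.32], [0.18, 2.47], [-1.1, 4.24], [0.23, 1.98], [-2.94, 2.94]. Speed limits (rad/s): [2.57, 2.57, 3.14, 3.14, 3.14, 3.14, 3.14].

## Interface

Orientations are given as a unit quaternion [w, x, y, z].
In Python, from bench import sensors, camera, robot gives the robot as it stands.
- The arm moves only by the shell command python3 -m jog 'ROWS'. ROWS is a JSON object of lists of equal length, an entry for each row: "dr": the turn, a rotation vector about the tool's x, y, z in rad, a list of three; "offset": the shift along the tool's x, y, z in mm, a list of three; "fingers": the closure in counts, from 0 (fully open) to 255 (shut). In form: {"dr": [[ax, ay, az], ...], "offset": [[dx, dy, dz], ...], "fingers": [fingers, ...]}. A call has 1 to 8 rows; each row shifts and turns the commanded pose from where the row before left it, along the tool's axes as they then stand; what a row does not reach is not made up. A row lasts 1/10 s, in which the tool goes at most 50 mm and 8.59 degrees, less where a joint would pass 70% of its speed; a pose out of reach is approached as far as the arm can. A call is refused whole if a number of a shift passes 50 or a number of a turn 0.15, either way. A call with a gripper value outside its range is refused whole. The fingers move at their own pace and stop on an object; the grip force is fixed at half the most. Time passes only in rows, so rows that do not move let the fingers close. It gives the time, the measured TCP pose, the force, the opening and the grip force at its end, in the units of the state.
- sensors.get_obs(): the state, without advancing time (a new reading comes with each control period).
- camera(name): name is "side" or "top" or "wrist"; returns a dict with "pixels" (384x512x3 uint8, blue, green, red), "K" (3x3 intrinsics, pixels), "k1" (the pictures are not rectified: a ray, as slopes to the right and down, at radius r is drawn at 1 + k1 r^2 times it, then the intrinsics apply), "origin" and "rotation" of the camera in the world. Camera axes: x right, y up, looking along -z (the intrinsics and any distortion apply to the point x, -y, -z); pixel columns grow to the right and rows downward; lengths in m; the calibration is good to about 2 mm. A picture is of the moment at which its call begins. There is no depth.
- robot.sign_off(): hands the job in; it is judged then, once.
The state is a dict: "clock": time; "joints": joint angles; "qvel": joint speeds; "effort": joint torques, N m; "tool_pos": TCP position; "ee_rot": TCP orientation; "wrist_force": force on the tool from outside, world axes, zero at the start; "moment": the same for the moment, N m; "gripper_width": finger opening in m; "grasp_force": force on a finger pad.
Only numpy, scipy, OpenCV 4.12 (cv2) and the standard library are available. Lean on these libraries where they do the work, as an engineer would, in place of code of your own. Each camera call takes 0.05 s, during which the arm holds its last target. There are 200 camera calls.

## Task

The freshly bonded sketch-projector lens barrel has to be held in its V-block while the adhesive sets. Start the cure timer by pressing its small key fully down and letting it come up, then its large key fully down and letting it come up; then take the barrel from the wooden rest, lay it lengthwise and centred in the V so that it bears firmly and evenly on both sloping faces, and finish while still holding it there, pressing it down with about 10 to 20 N. Do not slam it, and leave the glue stick, the ink bottle and the tape roll where they stand.

Things in the scene. Friction and masses are not known exactly. Their poses are not given: they have to be found in the camera images.
- barrel_center (a point): Centre of the lens barrel: a dark steel tube, solid for handling, 40 mm in diameter and 130 mm long, axis = its own x axis, horizontal; black ribbed band round its middle 44 mm, both ends alike. About 0.15 to 0.3 kg. It starts lying on the two dowels of the wooden rest with its axis 42 mm above the table; the middle can be gripped across from above there and in the V-block.
- rest: Wooden rest, fixed to the table: board 130 x 66 x 8 mm on which two parallel dowels of 10 mm lie along its x axis, 24 mm apart, dowel tops 25 mm above the table. Origin on the table under its centre; the barrel lies along its x axis.
- vblock: V-block, fixed to the table: aluminium base plate 150 (x) x 84 (y) x 8 mm with two V saddles, each 22 mm thick along x, centred at x = -45 and +45 mm, 68 mm of free gap between them for the fingers. The 90 degree V runs along its x axis, opens upward, tops 51 mm above the table, bottom line 24 mm above it. Origin on the table under its centre.
- vblock_seat (a point): Where the centre of the seated barrel belongs: over the middle of the V-block, 52 mm above the table; x axis along the V. Rigid.
- face_left: The two slippery white plastic faces (friction about 0.12) on the +y side of the V-block's V, 45 degrees steep; the first contact line. Origin and axes are those of the V-block.
- face_right: The two slippery white plastic faces on the -y side of the V, the second contact line. Origin and axes are those of the V-block.
- key_small_top (a point): Centre of the top of the timer's small round white key, 18 mm in diameter, pressed straight down; may be at the left or the right end of the timer.
- key_large_top (a point): Centre of the top of the timer's large round white key, 36 mm in diameter, at the other end; keys are 76 mm apart.
- key_small (a joint): Travel of the small key: 0 up, 0.006 m fully down (counts as pressed from 0.0045); spring, 4 N when fully down, comes up by itself.
- key_large (a joint): Travel of the large key, likewise.
- timer: Cure timer, grey box 90 (x) x 150 (y) x 38 mm with a black display strip, fixed to the table, origin on the table under its centre. The keys stand on its top.
- glue: Glue stick standing upright, 26 mm in diameter, 89 mm tall, bystander; origin at the centre of its underside.
- ink: Ink bottle, round, 43 mm in diameter, 60 mm tall, bystander; origin at the centre of its underside.
- tape: Roll of brown tape lying flat, 90 mm in diameter, 48 mm high, bystander; origin at the centre of its underside.
Things that resemble listed ones, but are neither listed nor needed, are in the scene too. Several things look just like the rest: the one meant starts nearest to the robot's base.

How it is judged:
By the outcome, as a careful person would: the job done as asked, in the order asked, and still so for the second after the job is handed in, while the arm keeps its last pose, push and grip.
It also fails if it takes over 61 s, if anything falls off the work surface, if the arm or the gripper's body presses on something with over 40 N, if the wrist force passes 120 N, or if a joint passes its speed limit or range.

## Working session

There is one attempt and no reset: what is moved stays moved. The work goes in short steps, Python scripts to look and compute and a shell command to move; the robot and the scene stay as the last step left them, time stands still between calls to the robot, and variables do not carry over. Pictures are saved under pics/ and viewed, at most 11 in all, crops included, and the job is handed in when it is done.

```bash
ls; mkdir -p pics
python3 - <<'E'
from bench import sensors, camera, robot
import cv2,pickle
o=sensors.get_obs(); print(o)
d={}
for n in ("top","side","wrist"):
    c=camera(n); d[n]=c; cv2.imwrite(f"pics/{n}0.png",c["pixels"]); print(n,c["K"],c["k1"],c["origin"],c["rotation"])
pickle.dump(d,open("cams0.pkl","wb"))
E
```

```text
pics
{'clock': 0.0, 'joints': array([-1.26776516,  0.62930024,  0.03845055,  1.51833529, -0.02700487,
        0.9962895 , -0.0199992 ]), 'qvel': array([ 5.31679874e-04,  9.94000986e-04,  1.13104093e-03,  6.45481641e-04,
       -1.08805712e-03,  9.91793274e-04, -1.78964578e-05]), 'effort': array([ 7.61953634e-04, -5.49729145e+01,  1.14364799e+00, -1.86633021e+01,
       -5.22716856e-02,  2.36551941e-02,  1.72634886e-04]), 'tool_pos': array([0.23407021, 0.60565584, 0.18219451]), 'ee_rot': array([-1.55619702e-04,  1.83375944e-01,  9.83042441e-01, -8.93662053e-04]), 'wrist_force': array([ 0.31327714, -0.21659218,  0.75332541]), 'moment': array([-0.06857123,  0.02982323, -0.05554709]), 'grasp_force': 0.0, 'gripper_width': 0.09420121352245153}
top [[441.67935072   0.         251.58057419]
 [  0.         441.67935072 192.93669848]
 [  0.           0.           1.        ]] 0.03474133342493376 [0.40634048 0.24363233 1.33599554] [ 0.70997193  0.05409105 -0.05284505 -0.70015814]
side [[442.87457522   0.         253.23443911]
 [  0.         442.87457522 196.08354545]
 [  0.           0.           1.        ]] -0.08696919534580655 [ 0.53013307 -0.70979815  0.47901948] [ 0.82981459  0.55734452 -0.01137827 -0.02540414]
wrist [[314.14165686   0.         256.81664218]
 [  0.         314.14165686 186.70318471]
 [  0.           0.           1.        ]] -0.022082557359469696 [0.16640465 0.63240902 0.38451063] [ 0.81813247 -0.10564842 -0.07094723  0.56077105]
```

View pics/top0.png

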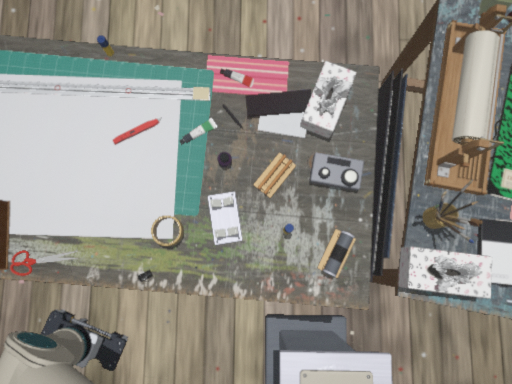

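View pics/side0.png

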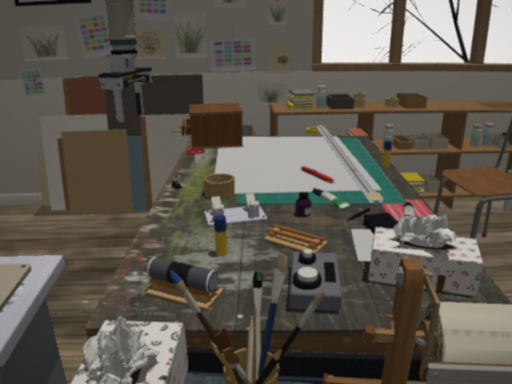

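The top view shows the barrel on its rest at about (337,254), the V-block at (225,218) and the timer at (336,171), with its small key at (324,172) and large key at (350,177). The glue is at (288,230), the ink at (225,160), the tape at (167,231) and an empty look-alike rest at (274,174). The side view agrees: barrel at (183,275), timer at (313,280), small key behind the large one.

```bash
cat > h.py <<'E'
import numpy as np, cv2
from scipy.spatial.transform import Rotation as R
def rot(q): return R.from_quat(np.r_[q[1:],q[0]])
F=np.diag([1.,-1,-1])
def dist(c): return np.array([c["k1"],0,0,0,0.])
def ray(c,uv):
    p=cv2.undistortPoints(np.array(uv,float).reshape(-1,1,2),c["K"],dist(c)).reshape(-1,2)
    d=np.c_[p,np.ones(len(p))]@F
    return rot(c["rotation"]).apply(d)
def onz(c,uv,z):
    d=ray(c,uv); o=np.array(c["origin"]); return o+d*((z-o[2])/d[:,2])[:,None]
def proj(c,P):
    P=rot(c["rotation"]).inv().apply(np.atleast_2d(P)-c["origin"])@F
    return cv2.projectPoints(P,np.zeros(3),np.zeros(3),c["K"],dist(c))[0].reshape(-1,2)
def tri(c1,u1,c2,u2):
    d1=ray(c1,[u1])[0];d2=ray(c2,[u2])[0];o1=np.array(c1["origin"]);o2=np.array(c2["origin"])
    s=np.linalg.lstsq(np.c_[d1,-d2],o2-o1,rcond=None)[0]
    a=o1+s[0]*d1;b=o2+s[1]*d2; return (a+b)/2,np.linalg.norm(a-b)
def totool(o,v): return rot(o["ee_rot"]).inv().apply(v)
E
python3 - <<'E'
import pickle
from h import *
d=pickle.load(open("cams0.pkl","rb")); t=d["top"];s=d["side"]
for n,u,z in [("barrel",(337,254),.05),("vb",(225,218),.04),("timer",(336,171),.038),("ks",(324,172),.05),("kl",(350,177),.05),("glue",(288,230),.08),("ink",(225,160),.05),("tape",(167,231),.048),("rest2",(274,174),.02)]:
    print(n,onz(t,[u],z).round(3))
print(tri(t,(337,254),s,(183,275)),tri(t,(350,177),s,(308,274)),tri(t,(324,172),s,(307,257)))
a=cv2.resize(t["pixels"][140:280,195:365],None,fx=4,fy=4,interpolation=cv2.INTER_CUBIC);cv2.imwrite("pics/topc.png",a)
a=cv2.resize(s["pixels"][170:320,140:350],None,fx=3.8,fy=3.8,interpolation=cv2.INTER_CUBIC);cv2.imwrite("pics/sidec.png",a)
E
```

```text
barrel [[ 0.428 -0.001  0.05 ]]
vb [[0.528 0.324 0.04 ]]
timer [[ 0.674 -0.004  0.038]]
ks [[0.668 0.034 0.05 ]]
kl [[ 0.654 -0.043  0.05 ]]
glue [[0.493 0.142 0.08 ]]
ink [[0.701 0.328 0.05 ]]
tape [[0.487 0.492 0.048]]
rest2 [[0.666 0.18  0.02 ]]
(array([ 0.43137912, -0.00335666,  0.03583563]), np.float64(0.006116722335242787)) (array([ 0.6569941 , -0.04269422,  0.0526695 ]), np.float64(0.006572104019072613)) (array([0.67043115, 0.03247891, 0.04385467]), np.float64(0.0018875709019429622))
```

View pics/topc.png

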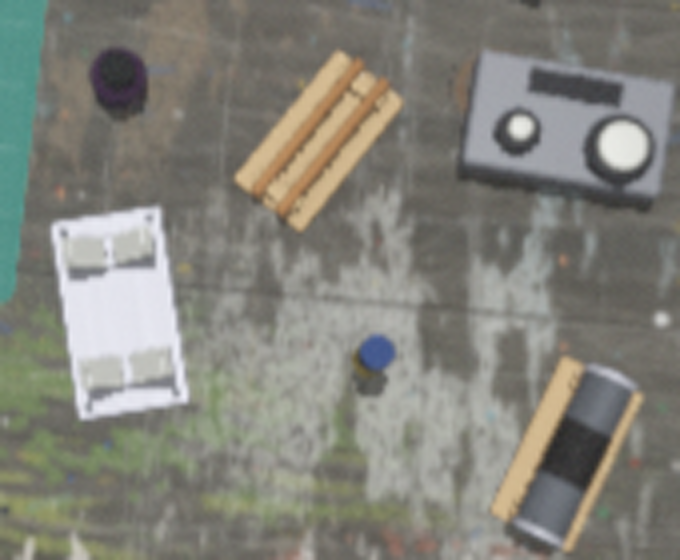

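View pics/sidec.png

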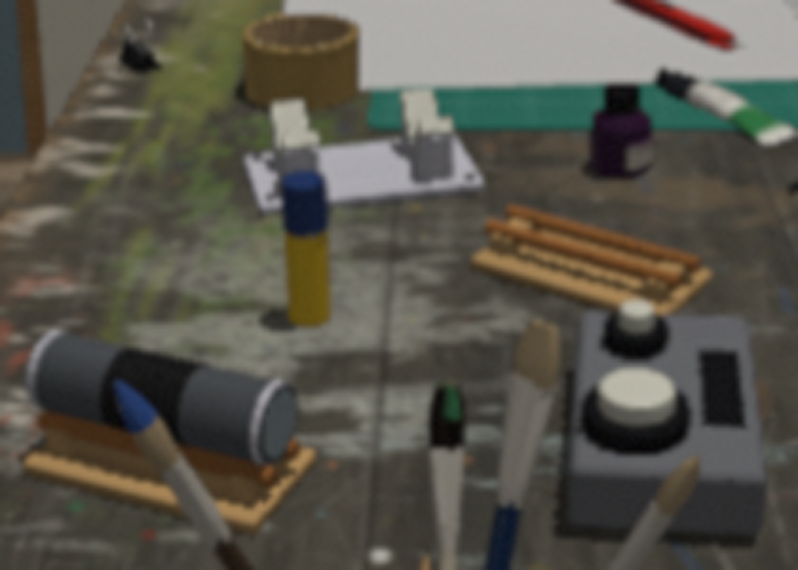

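The top crop shows the small key's top at (325,171.8) and the large key's at (350,176.3), in full-picture pixels. It also gives the V plate corners and the barrel's band centre at about (339,252.5). In the side crop the key tops are at (307.6,251) and (307.6,272.6).

Run:
```python
import pickle
from h import *
d=pickle.load(open("cams0.pkl","rb")); t=d["top"];s=d["side"]
T=lambda L:np.array([195,140])+np.array(L,float)/4-0.4
S=lambda L:np.array([140,170])+np.array(L,float)/3.8-0.4
def rep(n,P): print(n,P.mean(0).round(4),"sides",np.linalg.norm(P-np.roll(P,-1,0),axis=1).round(3), "ang", [np.degrees(np.arctan2(*(b-a)[1::-1])).round(1) for a,b in zip(P,np.roll(P,-1,0))])
rep("vb",onz(t,T([(52,226),(160,208),(188,400),(83,418)]),.008))
rep("rest",onz(t,T([(566,356),(642,395),(567,552),(493,515)]),.008))
rep("timer",onz(t,T([(484,52),(676,82),(655,202),(464,172)]),.038))
print("band",onz(t,T([(575,450)]),.05))
for n,a,b in [("ks",(520,127),(637,306)),("kl",(620,145),(637,388)),("band",(575,450),(150,385)),("glue",(377,350),(305,182)),("ink",(119,70),(622,93))]: print(n,*[np.round(v,4) for v in tri(t,T(a),s,S(b))])
rep("vbside",onz(s,S([(245,157),(464,136),(485,185),(262,208)]),.008))
```

```text
vb [0.5324 0.3272 0.008 ] sides [0.083 0.147 0.079 0.147] ang [np.float64(-79.6), np.float64(-170.7), np.float64(100.5), np.float64(10.7)]
rest [ 0.4315 -0.0073  0.008 ] sides [0.063 0.13  0.06  0.131] ang [np.float64(-116.7), np.float64(153.5), np.float64(64.4), np.float64(-25.3)]
timer [ 0.6734 -0.0072  0.038 ] sides [0.145 0.093 0.143 0.093] ang [np.float64(-98.4), np.float64(169.1), np.float64(81.7), np.float64(-9.6)]
band [[ 0.43358522 -0.00503122  0.05      ]]
ks [0.6699 0.0331 0.0587] 0.0029
kl [ 0.6577 -0.0405  0.0565] 0.0027
band [ 0.431 -0.006  0.047] 0.0054
glue [0.5017 0.1403 0.0843] 0.0017
ink [0.7098 0.3296 0.0547] 0.0029
vbside [0.5373 0.3202 0.008 ] sides [0.154 0.082 0.148 0.083] ang [np.float64(9.2), np.float64(-84.5), np.float64(-170.6), np.float64(100.3)]
```

```bash
python3 -m jog '{"dr":[[0,0,0],[0,0,0],[0,0,0],[0,0,0],[0,0,0],[0,0,0],[0,0,0],[0,0,0]],"offset":[[-20,-12,0],[-38,-24,0],[-40,-25,0],[-40,-25,0],[-40,-25,0],[-40,-25,0],[-40,-25,0],[-40,-25,0]],"fingers":[255,255,255,255,255,255,255,255]}'
python3 -m jog '{"dr":[[0,0,0],[0,0,0],[0,0,0],[0,0,0],[0,0,0],[0,0,0],[0,0,0],[0,0,0]],"offset":[[-40,-25,0],[-40,-25,0],[-40,-25,0],[-40,-25,0],[-40,-25,0],[-40,-24,0],[-40,-20,0],[-30,-18,0]],"fingers":[255,255,255,255,255,255,255,255]}'
cat > tgt.py <<'E'
import sys
from h import *
from bench import sensors
def to(p,yaw=None):
    o=sensors.get_obs(); r=rot(o["ee_rot"])
    print("tcp",o["tool_pos"].round(4),"clock",round(o["clock"],2),"F",o["wrist_force"].round(1),"w",o["gripper_width"],"g",o["grasp_force"])
    print("tool mm",(r.inv().apply(np.array(p)-o["tool_pos"])*1000).round(1),"z axis",r.as_matrix()[:,2].round(4),"ydir deg",np.degrees(np.arctan2(*r.as_matrix()[1::-1,1])).round(2))
if __name__=="__main__": to([float(a) for a in sys.argv[1:4]])
E
python3 tgt.py 0.6699 0.0331 0.08
python3 - <<'E'
from bench import camera
import cv2,pickle
c=camera("wrist");pickle.dump(c,open("w1.pkl","wb"));cv2.imwrite("pics/w1.png",c["pixels"])
E
```

```text
clock: 0.95
tool_pos: [0.446, 0.3237, 0.183]
ee_rot: [-0.0, 0.183, 0.983, -0.0]
wrist_force: [0.0, 0.5, -0.7]
gripper_width: 0.0337
grasp_force: 0.0
clock: 1.75
tool_pos: [0.6684, 0.0362, 0.1827]
ee_rot: [0.0, 0.184, 0.983, -0.0]
wrist_force: [1.0, -0.2, -0.1]
gripper_width: 0.0003
grasp_force: 0.0
tcp [0.6684 0.0362 0.1827] clock 1.75 F [ 1.  -0.2 -0.1] w 0.0003146422440559117 g 0.0
tool mm [ -2.5  -2.2 102.7] z axis [ 2.e-04 -9.e-04 -1.e+00] ydir deg 68.75
```

View pics/w1.png

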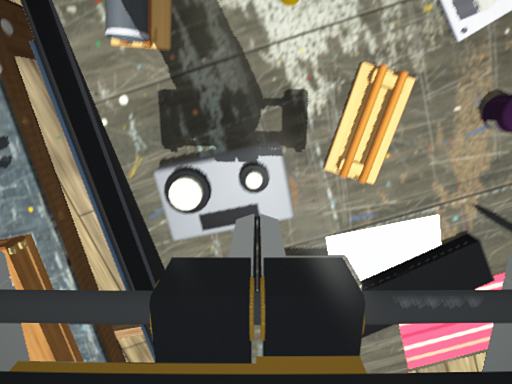

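The wrist view shows the timer with the large key at about (187,194) and the small key at (255,178). The shut fingers hang over the timer.

```bash
python3 - <<'E'
import pickle
from h import *
c=pickle.load(open("w1.pkl","rb")); g=c["pixels"].min(2)
m=(g>225).astype(np.uint8); n,l,s,ce=cv2.connectedComponentsWithStats(m)
k={}
for i in range(1,n):
    if s[i,4]>80 and 150<ce[i][0]<290 and 140<ce[i][1]<225: k[s[i,4]]=ce[i]; print(s[i],ce[i],onz(c,[ce[i]],.057).round(4))
d=pickle.load(open("cams0.pkl","rb"))
E
python3 tgt.py 0.6699 0.0331 0.08
```

```text
[246 173  16  15 189] [253.64021164 180.2010582 ] [[0.6723 0.0307 0.057 ]]
[169 179  33  31 792] [184.8219697  193.83333333] [[ 0.6594 -0.0445  0.057 ]]
tcp [0.6714 0.0289 0.1825] clock 1.8 F [ 2.4 -5.2  1.1] w 0.00023795069844604957 g 0.0
tool mm [  3.5   3.8 102.4] z axis [ 0.0033 -0.0062 -1.    ] ydir deg 68.39
```

```bash
python3 -m jog '{"dr":[[0,0,0],[0,0,0],[0,0,0],[0,0,0],[0,0,0],[0,0,0]],"offset":[[0,0,0],[0,0,20],[0,0,40],[0,0,30],[0,0,15],[0,0,0]],"fingers":[255,255,255,255,255,255]}'
python3 tgt.py 0.671 0.032 0.05
```

```text
clock: 2.4
tool_pos: [0.6646, 0.0406, 0.0759]
ee_rot: [-0.002, 0.183, 0.983, -0.0]
wrist_force: [-0.5, -0.1, -1.3]
gripper_width: 0.0005
grasp_force: 0.0
tcp [0.6646 0.0406 0.0759] clock 2.4 F [-0.5 -0.1 -1.3] w 0.00048363464884250055 g 0.0
tool mm [-9.1 -5.7 25.9] z axis [-4.9e-03  4.0e-04 -1.0e+00] ydir deg 68.96
```

```bash
python3 -m jog '{"dr":[[0,0,0],[0,0,0],[0,0,0],[0,0,0]],"offset":[[-9,-6,0],[0,0,0],[0,0,0],[0,0,0]],"fingers":[255,255,255,255]}'
python3 tgt.py 0.671 0.032 0.05
python3 -m jog '{"dr":[[0,0,0],[0,0,0]],"offset":[[0,0,0],[0,0,0]],"fingers":[255,255]}'
python3 tgt.py 0.671 0.032 0.05
```

```text
clock: 2.8
tool_pos: [0.6738, 0.0304, 0.0792]
ee_rot: [0.001, 0.183, 0.983, 0.0]
wrist_force: [-0.8, 0.0, -0.1]
gripper_width: 0.0002
grasp_force: 0.0
tcp [0.6738 0.0304 0.0792] clock 2.8 F [-0.8  0.  -0.1] w 0.00023745208968688577 g 0.0
tool mm [ 3.3  0.5 29.2] z axis [ 1.7e-03  4.0e-04 -1.0e+00] ydir deg 68.85
clock: 3.0
tool_pos: [0.6732, 0.0306, 0.0783]
ee_rot: [0.0, 0.183, 0.983, 0.0]
wrist_force: [-0.3, -0.7, 0.2]
gripper_width: 0.0004
grasp_force: 0.0
tcp [0.6732 0.0306 0.0783] clock 3.0 F [-0.3 -0.7  0.2] w 0.0004090338608718161 g 0.0
tool mm [ 2.6  0.5 28.3] z axis [ 3.e-04  2.e-04 -1.e+00] ydir deg 68.88
```

```bash
python3 -m jog '{"dr":[[0,0,0],[0,0,0],[0,0,0],[0,0,0]],"offset":[[2,0,10],[0,0,9],[0,0,0],[0,0,0]],"fingers":[255,255,255,255]}'
python3 -m jog '{"dr":[[0,0,0],[0,0,0],[0,0,0],[0,0,0]],"offset":[[0,0,2],[0,0,2],[0,0,0],[0,0,0]],"fingers":[255,255,255,255]}'
python3 -m jog '{"dr":[[0,0,0],[0,0,0],[0,0,0]],"offset":[[0,0,3],[0,0,0],[0,0,0]],"fingers":[255,255,255]}'
```

```text
clock: 3.4
tool_pos: [0.6708, 0.0311, 0.0583]
ee_rot: [-0.001, 0.183, 0.983, -0.0]
wrist_force: [0.4, 0.1, 0.5]
gripper_width: 0.0004
grasp_force: 0.0
clock: 3.8
tool_pos: [0.6714, 0.0311, 0.0551]
ee_rot: [0.0, 0.183, 0.983, 0.0]
wrist_force: [0.2, -0.4, 0.2]
gripper_width: 0.0005
grasp_force: 0.0
clock: 4.1
tool_pos: [0.6712, 0.0311, 0.0519]
ee_rot: [-0.0, 0.183, 0.983, -0.0]
wrist_force: [0.8, -0.1, 0.3]
gripper_width: 0.0007
grasp_force: 0.0
```

```bash
python3 -m jog '{"dr":[[0,0,0],[0,0,0],[0,0,0]],"offset":[[0,0,2],[0,0,0],[0,0,0]],"fingers":[255,255,255]}'
python3 -m jog '{"dr":[[0,0,0],[0,0,0],[0,0,0]],"offset":[[0,0,2],[0,0,0],[0,0,0]],"fingers":[255,255,255]}'
python3 -m jog '{"dr":[[0,0,0],[0,0,0],[0,0,0]],"offset":[[0,0,2],[0,0,0],[0,0,0]],"fingers":[255,255,255]}'
```

```text
clock: 4.4
tool_pos: [0.6713, 0.0311, 0.05]
ee_rot: [-0.0, 0.183, 0.983, 0.0]
wrist_force: [-0.3, 0.1, 0.7]
gripper_width: 0.0005
grasp_force: 0.0
clock: 4.7
tool_pos: [0.6712, 0.0311, 0.0479]
ee_rot: [-0.0, 0.183, 0.983, -0.0]
wrist_force: [-0.4, -0.0, -0.9]
gripper_width: 0.0002
grasp_force: 0.0
clock: 5.0
tool_pos: [0.6712, 0.0311, 0.046]
ee_rot: [-0.0, 0.183, 0.983, -0.0]
wrist_force: [-0.1, 0.9, -0.4]
gripper_width: 0.0005
grasp_force: 0.0
```

Run:
```python
from bench import camera
import cv2,pickle,numpy as np
c=camera("side");w=camera("wrist");pickle.dump((c,w),open("w2.pkl","wb"))
a=cv2.resize(c["pixels"][200:320,260:360],None,fx=4,fy=4,interpolation=cv2.INTER_CUBIC)
b=cv2.resize(w["pixels"][130:290,180:290],(330,480),interpolation=cv2.INTER_CUBIC)
cv2.imwrite("pics/w2.png",np.hstack([a,b]))
```

```text
(no output)
```

View pics/w2.png

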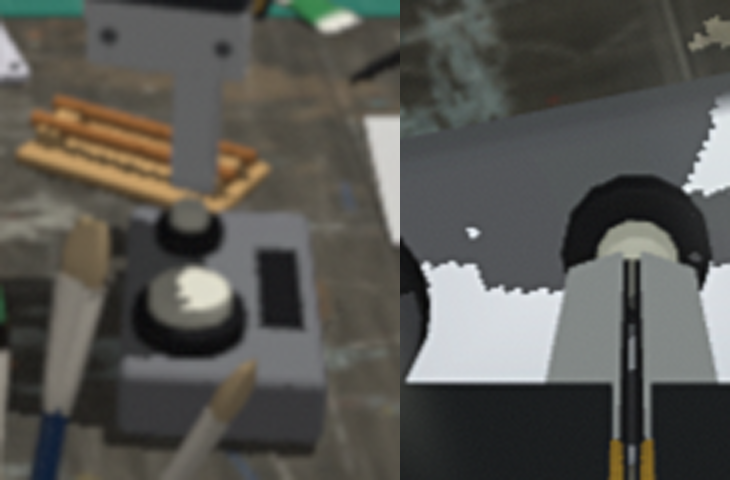

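The side crop shows the finger tip just above or behind the small key, which still stands up. In the wrist crop the tips cover the near half of the key disc, so I'll check by projection.

Run:
```python
import pickle
from h import *
s,w=pickle.load(open("w2.pkl","rb"))
P=[0.6712,.0311,.046]
print("side tcp->crop",((proj(s,P)-[260,200])*4).round(1),"wrist",((proj(w,P)-[180,130])*3).round(1))
for z in (.04,.046,.052): print(z,"side key(190,210)->",onz(s,[(260+190/4,200+210/4)],z).round(4),"wrist key (637,258)",onz(w,[(180+(637-400)/3,130+258/3)],z).round(4))
d=pickle.load(open("cams0.pkl","rb"))["top"]
for z in (.04,.046,.052):print(onz(d,[(324.6,171.4)],z).round(4))
from bench import sensors; o=sensors.get_obs(); print(o["tool_pos"],w["origin"],rot(w["rotation"]).as_matrix().round(3))
```

```text
side tcp->crop [[188.3 225.9]] wrist [[230.5 254.8]]
0.04 side key(190,210)-> [[0.6766 0.0569 0.04  ]] wrist key (637,258) [[0.6745 0.0315 0.04  ]]
0.046 side key(190,210)-> [[0.6746 0.0464 0.046 ]] wrist key (637,258) [[0.6725 0.0322 0.046 ]]
0.052 side key(190,210)-> [[0.6726 0.0359 0.052 ]] wrist key (637,258) [[0.6704 0.0329 0.052 ]]
[[0.6721 0.0301 0.04  ]]
[[0.6709 0.0311 0.046 ]]
[[0.6696 0.0321 0.052 ]]
[0.67135953 0.03107562 0.04607048] [0.60352201 0.05745415 0.24826426] [[ 0.361 -0.902 -0.235]
 [ 0.933  0.349  0.092]
 [-0.001 -0.252  0.968]]
```

Run:
```python
import pickle
from h import *
s,w=pickle.load(open("w2.pkl","rb")); s0=pickle.load(open("cams0.pkl","rb"))["side"]
a=s["pixels"].mean(2).astype(int); b=s0["pixels"].mean(2).astype(int)
for r in range(240,264): print(r,a[r,298:320],"|",b[r,298:320])
```

```text
240 [ 97  82  76  75  84  95  97  96  96  95  96  97  95  95  92  93 112 132
 142 142 133 110] | [ 79  68  61  59  57  56  61  66  70  73  77  86  91  94  99 108 115 117
 119 117 110  90]
241 [130 122 117 108 104  99  96  95  96  95  96  96  95  96  93  92 102 118
 129 132 124 103] | [108 100  96  87  78  66  60  55  55  55  58  65  72  78  83  91  97 102
 107 109 102  84]
242 [122 131 140 136 122 103  96  96  96  96  95  96  95  97  94  91  94  99
 105 107  97  79] | [101 107 116 113 106  98  93  80  69  61  55  55  62  70  69  71  75  81
  86  88  80  65]
243 [ 92 104 119 121 113 101  96  96  96  96  96  96  95  97  95  91  86  82
  85  84  75  65] | [ 75  85  98 101 100 107 115 110 104  96  80  65  73  83  76  64  64  65
  68  69  61  52]
244 [107  92  92  90  88  93  94  95  95  96  95  95  95  95  95  94  88  75
  69  66  69  76] | [ 86  75  75  73  73  85 100 112 122 118 100  79  77  85  79  76  74  62
  54  54  56  61]
245 [137 124 118 107  93  92  92  93  92  93  94  94  94  94  93  92  87  73
  62  72  96 115] | [113 102  97  86  71  71  78  90 101 101  91  73  66  67  68  7
[... 2504 characters left out ...]
 21 20 20 18 18 14 14 18 46 78 95 99 98]
260 [ 44  28  16  15  14  15  16  14  14  14  12  15  16  13  18  17  33  69
 102 117 120 120] | [47 21  9 10 10 11  9 12 14 13 16 13 14 12 12  8 25 57 85 97 99 98]
261 [ 50  37  25  15  12  14  16  15  14  14  15  14  15  14  13  20  45  85
 111 119 120 120] | [57 38 18  8  6  8 10  8 10 10 11 10 11  9  9 14 37 69 92 98 99 99]
262 [ 53  46  36  24  18  15  15  16  13  15  13  14  13  16  25  43  72 101
 117 119 120 119] | [81 68 44 20 13 12  8  6 11  8  8  9 10 11 20 33 58 82 96 97 98 98]
263 [ 52  52  48  41  33  27  22  21  18  20  15  20  24  39  61  83 101 114
 119 120 120 119] | [95 88 70 50 40 32 21 15 14 15 11 12 18 31 49 67 84 93 98 98 98 99]
```

By the side picture the fingertip is still a few millimetres above the key, so I'll keep going down in small steps and watch the force.

```bash
python3 -m jog '{"dr":[[0,0,0],[0,0,0],[0,0,0]],"offset":[[0,0,2],[0,0,0],[0,0,0]],"fingers":[255,255,255]}'
python3 -m jog '{"dr":[[0,0,0],[0,0,0],[0,0,0]],"offset":[[0,0,2],[0,0,0],[0,0,0]],"fingers":[255,255,255]}'
```

```text
clock: 5.4
tool_pos: [0.6712, 0.0311, 0.044]
ee_rot: [-0.0, 0.183, 0.983, -0.0]
wrist_force: [1.0, 0.1, 0.2]
gripper_width: 0.0005
grasp_force: 0.0
clock: 5.7
tool_pos: [0.6712, 0.0311, 0.0419]
ee_rot: [-0.0, 0.183, 0.983, 0.0]
wrist_force: [-0.6, 0.3, -0.4]
gripper_width: 0.0006
grasp_force: 0.0
```

Run:
```python
import pickle
from h import *
from bench import camera,sensors
s=camera("side"); pickle.dump(s,open("s3.pkl","wb"))
a=s["pixels"].mean(2).astype(int)
for r in range(244,262): print(r,a[r,298:318])
print(sensors.get_obs()["effort"])
```

```text
244 [103  88  88  87  85  90  92  92  92  92  92  92  92  93  91  87  81  71
  64  66]
245 [133 119 113 102  88  89  91  92  91  92  92  92  92  91  88  87  81  69
  59  68]
246 [147 144 141 129 107  93  91  91  92  91  91  91  93  91  88  83  78  72
  77 102]
247 [145 148 148 142 124  98  89  89  90  90  90  91  90  90  88  81  73  75
  98 129]
248 [124 132 140 141 130 106  90  87  88  86  88  87  88  88  86  81  78  80
 100 122]
249 [ 87  99 110 119 121 110  98  89  87  87  86  87  87  91  93  92 102 107
 110 119]
250 [ 66  71  78  86  96 100  96  92  90  90  89  89  92 107 121 125 132 132
 124 117]
251 [ 74  70  67  63  72  85  93  92  92  92  92  91  95 111 130 138 140 133
 116 100]
252 [ 95  83  62  50  59  80  91  94  94  96  94  95  96  98 104 112 120 118
 105  94]
253 [106  83  50  33  52  78  92  96  96  98  97  97  95  86  70  65  82  99
 107 106]
254 [ 97  65  30  21  49  78  93  98  98  99  99  98  95  84  55  32  49  86
 108 114]
255 [ 72  41  13  17  45  73  90  96  98  99  99  99  93  76  45  18  31  70
 100 113]
256 [ 47  24  11  15  29  56  74  88  94  94  94  93  83  62  31  15  23  55
  92 111]
257 [ 40  19  10  12  17  29  45  59  69  71  69  67  57  37  17  11  18  49
  88 111]
258 [ 38  20  13  14  14  15  22  27  32  34  34  31  26  20  15  10  18  47
  88 112]
259 [ 41  22  12  13  11  13  10  10  14  17  14  11  12  13  13  13  22  55
  91 112]
260 [ 43  26  15  10  16  12  14  14  13  12  14  14  12  15  14  15  29  67
 100 114]
261 [ 47  37  21  13  11  14  13  12  16  14  14  13  14  14  11  19  45  82
 107 115]
[-2.16705768e-03 -6.02949572e+01  1.52501933e+00 -1.51912540e+01
 -2.41320537e-03  7.83791696e-02  2.64479553e-06]
```

```bash
for i in 1; do python3 -m jog '{"dr":[[0,0,0],[0,0,0],[0,0,0]],"offset":[[0,0,2],[0,0,0],[0,0,0]],"fingers":[255,255,255]}'; done
python3 -m jog '{"dr":[[0,0,0],[0,0,0],[0,0,0]],"offset":[[0,0,2],[0,0,0],[0,0,0]],"fingers":[255,255,255]}'
```

```text
clock: 6.05
tool_pos: [0.6712, 0.0311, 0.04]
ee_rot: [-0.0, 0.183, 0.983, -0.0]
wrist_force: [-0.2, -0.4, -0.5]
gripper_width: 0.0004
grasp_force: 0.0
clock: 6.35
tool_pos: [0.6713, 0.0311, 0.0381]
ee_rot: [-0.0, 0.183, 0.983, 0.0]
wrist_force: [-0.6, -0.5, 0.8]
gripper_width: 0.0001
grasp_force: 0.0
```

Run:
```python
from bench import camera
import cv2,pickle,numpy as np
c=camera("side");w=camera("wrist");t=camera("top");pickle.dump((c,w,t),open("w4.pkl","wb"))
a=cv2.resize(c["pixels"][225:285,285:335],(480,576),interpolation=cv2.INTER_CUBIC)
b=cv2.resize(w["pixels"][160:280,215:280],(312,576),interpolation=cv2.INTER_CUBIC)
cv2.imwrite("pics/w4.png",np.hstack([a,b]))
```

```text
(no output)
```

View pics/w4.png

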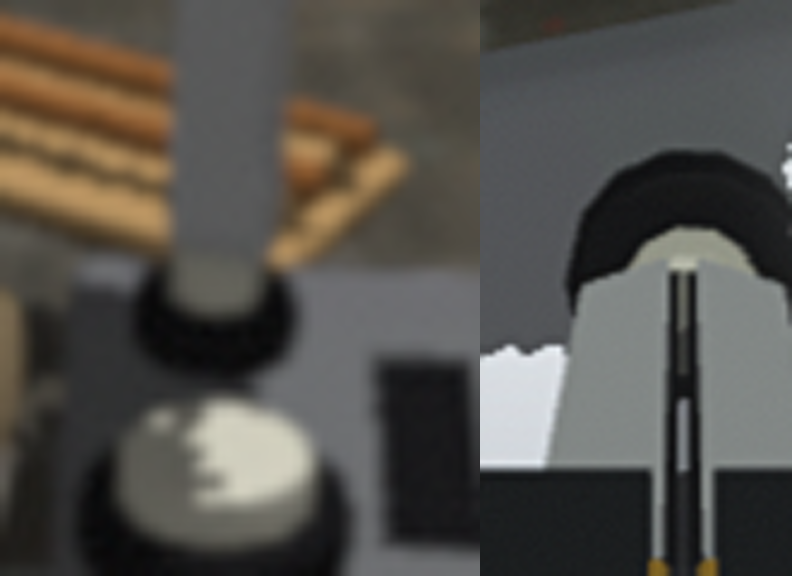

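The side view shows the finger bottom, at about row 251, just meeting the small key's top. The wrist view shows it over the key, so I'll continue down.

```bash
python3 -m jog '{"dr":[[0,0,0],[0,0,0],[0,0,0]],"offset":[[0,0,2],[0,0,0],[0,0,0]],"fingers":[255,255,255]}'
python3 -m jog '{"dr":[[0,0,0],[0,0,0],[0,0,0]],"offset":[[0,0,2],[0,0,0],[0,0,0]],"fingers":[255,255,255]}'
```

```text
clock: 6.8
tool_pos: [0.6713, 0.0311, 0.0362]
ee_rot: [0.0, 0.183, 0.983, 0.0]
wrist_force: [-0.3, -0.7, 2.1]
gripper_width: 0.0003
grasp_force: 0.9
clock: 7.1
tool_pos: [0.6714, 0.0311, 0.0341]
ee_rot: [0.0, 0.183, 0.983, 0.0]
wrist_force: [-1.0, 0.7, 2.8]
gripper_width: 0.0004
grasp_force: 1.4
```

```bash
python3 -m jog '{"dr":[[0,0,0],[0,0,0],[0,0,0]],"offset":[[0,0,2],[0,0,0],[0,0,0]],"fingers":[255,255,255]}'
python3 -m jog '{"dr":[[0,0,0],[0,0,0],[0,0,0]],"offset":[[0,0,1],[0,0,0],[0,0,0]],"fingers":[255,255,255]}'
```

```text
clock: 7.4
tool_pos: [0.6714, 0.0311, 0.0321]
ee_rot: [0.0, 0.183, 0.983, 0.0]
wrist_force: [-1.3, -0.2, 4.3]
gripper_width: 0.0006
grasp_force: 1.9
clock: 7.7
tool_pos: [0.6714, 0.0311, 0.0319]
ee_rot: [0.0, 0.183, 0.983, 0.0]
wrist_force: [-1.8, 0.1, 8.7]
gripper_width: 0.0005
grasp_force: 4.1
```

```bash
python3 -m jog '{"dr":[[0,0,0],[0,0,0],[0,0,0],[0,0,0],[0,0,0],[0,0,0],[0,0,0],[0,0,0]],"offset":[[0,0,-10],[0,0,-20],[-4,-19,0],[-7,-35,0],[-4,-19,0],[0,0,0],[0,0,0],[0,0,0]],"fingers":[255,255,255,255,255,255,255,255]}'
python3 -m jog '{"dr":[[0,0,0],[0,0,0],[0,0,0],[0,0,0],[0,0,0]],"offset":[[0,0,10],[0,0,9],[0,0,0],[0,0,0],[0,0,0]],"fingers":[255,255,255,255,255]}'; python3 tgt.py 0.6587 -0.0425 0.032
```

```text
clock: 8.5
tool_pos: [0.6588, -0.0409, 0.0606]
ee_rot: [-0.0, 0.183, 0.983, 0.001]
wrist_force: [0.4, 0.5, -1.0]
gripper_width: 0.0
grasp_force: 0.0
clock: 9.0
tool_pos: [0.6592, -0.0423, 0.0421]
ee_rot: [0.0, 0.183, 0.983, -0.0]
wrist_force: [-0.2, -0.1, -0.8]
gripper_width: 0.0003
grasp_force: 0.0
tcp [ 0.6592 -0.0423  0.0421] clock 9.0 F [-0.2 -0.1 -0.8] w 0.00025520946093518634 g 0.0
tool mm [ 0.4 -0.4 10.1] z axis [ 2.e-04 -0.e+00 -1.e+00] ydir deg 68.88
```

```bash
python3 -m jog '{"dr":[[0,0,0],[0,0,0],[0,0,0],[0,0,0],[0,0,0]],"offset":[[0,0,3],[0,0,3],[0,0,3],[0,0,0],[0,0,0]],"fingers":[255,255,255,255,255]}'
python3 -m jog '{"dr":[[0,0,0],[0,0,0],[0,0,0]],"offset":[[0,0,2],[0,0,0],[0,0,0]],"fingers":[255,255,255]}'
```

```text
clock: 9.5
tool_pos: [0.6595, -0.0424, 0.0334]
ee_rot: [0.0, 0.183, 0.983, 0.0]
wrist_force: [1.4, 0.1, 2.3]
gripper_width: 0.0003
grasp_force: 1.6
clock: 9.8
tool_pos: [0.6595, -0.0425, 0.0319]
ee_rot: [0.001, 0.183, 0.983, 0.0]
wrist_force: [-1.0, -0.2, 7.0]
gripper_width: 0.0004
grasp_force: 3.5
```

```bash
python3 -m jog '{"dr":[[0,0,0],[0,0,0],[0,0,0],[0,0,0],[0,0,0],[0,0,0],[0,0,0],[0,0,0]],"offset":[[0,0,-10],[0,0,-30],[0,0,-40],[0,0,-35],[15,-4,-15],[35,-8,0],[45,-9,0],[45,-9,0]],"fingers":[255,255,255,255,200,0,0,0]}'
python3 -m jog '{"dr":[[0,0,0],[0,0,0.085],[0,0,0],[0,0,0],[0,0,0],[0,0,0],[0,0,0]],"offset":[[40,-9,0],[28,-6,0],[12,-3,0],[0,0,0],[0,0,0],[0,0,0],[0,0,0]],"fingers":[0,0,0,0,0,0,0]}'
python3 - <<'E'
from bench import camera,sensors
import cv2,pickle,numpy as np
c=camera("side");w=camera("wrist");pickle.dump((c,w,sensors.get_obs()),open("w5.pkl","wb"))
cv2.imwrite("pics/w5.png",np.hstack([cv2.resize(w["pixels"],(464,348)),cv2.resize(c["pixels"][140:300,100:250],(326,348))]))
E
python3 tgt.py 0.432 -0.006 0.1
```

```text
clock: 10.6
tool_pos: [0.5153, -0.0198, 0.161]
ee_rot: [-0.0, 0.184, 0.983, -0.0]
wrist_force: [0.5, 0.0, -0.4]
gripper_width: 0.0291
grasp_force: 0.0
clock: 11.3
tool_pos: [0.4379, -0.007, 0.1609]
ee_rot: [0.0, 0.225, 0.974, 0.0]
wrist_force: [0.3, 1.1, -0.6]
gripper_width: 0.0849
grasp_force: 0.0
tcp [ 0.4373 -0.007   0.1608] clock 11.4 F [-0.1 -0.  -0.1] w 0.09233566862853719 g 0.0
tool mm [ 5.2 -1.4 60.8] z axis [-1.e-04 -1.e-04 -1.e+00] ydir deg 63.99
```

View pics/w5.png

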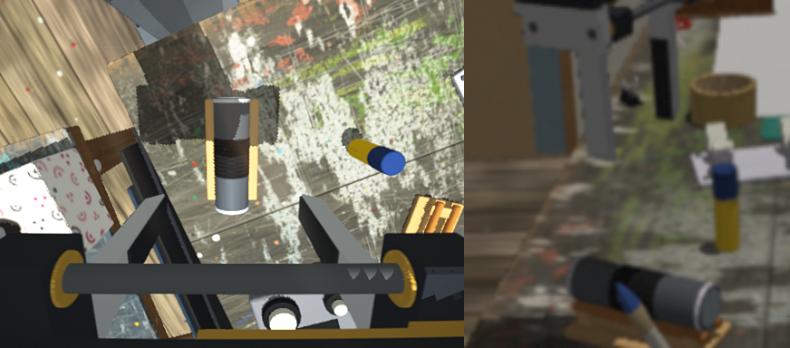

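The wrist view shows the barrel lined up with the image column at about x=231, ends at rows 97 and 213, band at row 157. The open finger tips are at (160,195) and (303,197). The next script works out the offsets and checks the tip depth.

Run:
```python
import pickle
from h import *
s,c,o=pickle.load(open("w5.pkl","rb")); k=512/464
tp=o["tool_pos"]; r=rot(o["ee_rot"])
Pc=rot(c["rotation"]).inv().apply(tp-np.array(c["origin"])); print("tcp in cam",Pc, "cam depth of tips by width", .0923*314/157.8)
for dz in (0,-.01,-.019): 
  Q=[tp+r.apply([0,y,dz]) for y in (-.046,.046)]; print(dz,"wrist(view)",(proj(c,Q)/k).round(1),"side(view)",((proj(s,Q)-[100,140])*2.175).round(1))
# barrel from wrist: band dark mask
im=c["pixels"];hsv=cv2.cvtColor(im,cv2.COLOR_BGR2HSV)
for n,u,z in [("band",(231,157),.062),("end far",(231.5,99),.055),("end near",(231.5,212),.055)]:
  P=onz(c,[np.array(u)*k],z)[0]; print(n,P.round(4),"tool",(r.inv().apply(P-tp)*1000).round(1))
g=im.mean(2).astype(int)
for row in (130,150,200,215): print(row,g[row,222:290])
```

```text
tcp in cam [-1.14546591e-04 -1.90487884e-02 -2.13993764e-01] cam depth of tips by width 0.18366413181242078
0 wrist(view) [[171.5 194.5]
 [293.7 194.5]] side(view) [[140.3 185.6]
 [201.4 140.8]]
-0.01 wrist(view) [[168.6 199.2]
 [296.6 199.2]] side(view) [[139.1 173.7]
 [200.7 129.8]]
-0.019 wrist(view) [[165.7 203.9]
 [299.4 203.8]] side(view) [[138.1 162.8]
 [200.  119.8]]
band [ 0.4297 -0.0054  0.062 ] tool [ 7.5 -1.8 98.8]
end far [0.3753 0.0219 0.055 ] tool [ 68.4  -1.2 105.8]
end near [ 0.4901 -0.0344  0.055 ] tool [-59.5  -1.4 105.8]
130 [ 71  72  69  61  86 105 110 110 111 111 109 109 108  89  64  56  59  61
  62  63  63  64  66  67  69  68  71  72  75  74  74  76  75  73  73  74
  74  75  74  73  74  74 110 134 132 131 128 126 122 118 114 108  97 101
 112 118 119 120 118 117 119 118 115 112 107 105 101 102]
150 [ 52  52  54  57  66  94 108 111 112 113 111 109 109 108  76  53  55  57
  58  60  60  59  60  61  62  63  64  65  70  69  71  73  71  71  73  73
  69  93 131 141 141 138 136 134 130 129 128 127 124 120 115 110  95 109
 118 120 120 119 118 118 118 117 112 111 111 105 104 110]
200 [188 197 194 183 160 146 189 217 222 223 224 223 224 224 177  84  70  84
  93 101 107 112 116 119 124 126 128 133 141 146 147 151 153 153 149 148
 146 143 141 139 137 135 131 127 123 124 123 120 113 107  98  96 180 222
 226 225 222 221 220 222 219 185 134 123 124 126 135 150]
215 [123 125 123 124 123 119 141 207 220 223 224 223 222 222 217 151  76  83
  92  99 107 113 117 120 125 126 128 133 139 143 144 148 151 153 152 149
 146 141 140 138 135 133 129 125 121 121 120 118 110 103  92  90 193 225
 228 226 223 222 222 225 220 172 130 135 136 134 133 133]
```

```bash
python3 -m jog '{"dr":[[0,0,0],[0,0,0],[0,0,0],[0,0,0],[0,0,0],[0,0,0],[0,0,0],[0,0,0]],"offset":[[5,-1,15],[0,0,30],[0,0,40],[0,0,30],[0,0,20],[0,0,10],[0,0,0],[0,0,0]],"fingers":[0,0,0,0,0,0,0,0]}'
python3 -m jog '{"dr":[[0,0,0],[0,0,0],[0,0,0],[0,0,0],[0,0,0]],"offset":[[0,0,6],[0,0,5],[0,0,0],[0,0,0],[0,0,0]],"fingers":[0,0,0,0,0]}'; python3 tgt.py 0.432 -0.006 0.0045
```

```text
clock: 12.2
tool_pos: [0.4323, -0.0056, 0.0165]
ee_rot: [0.0, 0.225, 0.974, 0.0]
wrist_force: [-0.3, 0.2, 0.0]
gripper_width: 0.0944
grasp_force: 0.0
clock: 12.7
tool_pos: [0.4326, -0.0055, 0.0064]
ee_rot: [-0.001, 0.225, 0.974, -0.0]
wrist_force: [-0.5, 0.5, -0.3]
gripper_width: 0.0938
grasp_force: 0.0
tcp [ 0.4326 -0.0055  0.0064] clock 12.7 F [-0.5  0.5 -0.3] w 0.09376297707294226 g 0.0
tool mm [ 0.4 -0.7  1.9] z axis [-0.0019  0.     -1.    ] ydir deg 64.0
```

```bash
python3 -m jog '{"dr":[[0,0,0],[0,0,0],[0,0,0],[0,0,0],[0,0,0],[0,0,0],[0,0,0],[0,0,0]],"offset":[[0,-1,1],[0,0,0],[0,0,0],[0,0,0],[0,0,0],[0,0,0],[0,0,0],[0,0,0]],"fingers":[90,100,110,120,130,160,255,255]}'
python3 -m jog '{"dr":[[0,0,0],[0,0,0],[0,0,0],[0,0,0]],"offset":[[0,0,0],[0,0,0],[0,0,0],[0,0,0]],"fingers":[255,255,255,255]}'; python3 tgt.py 0.432 -0.006 0.0045
```

```text
clock: 13.5
tool_pos: [0.4325, -0.0063, 0.0057]
ee_rot: [-0.001, 0.225, 0.974, -0.0]
wrist_force: [0.3, 0.5, -0.5]
gripper_width: 0.0396
grasp_force: 30.0
clock: 13.9
tool_pos: [0.4326, -0.0063, 0.0057]
ee_rot: [-0.001, 0.225, 0.974, -0.0]
wrist_force: [0.4, 0.8, 1.6]
gripper_width: 0.0393
grasp_force: 30.0
tcp [ 0.4326 -0.0063  0.0057] clock 13.9 F [0.4 0.8 1.6] w 0.03928616129512239 g 30.000063478946686
tool mm [0.6 0.  1.2] z axis [-2.8e-03  2.0e-04 -1.0e+00] ydir deg 64.01
```

```bash
python3 -m jog '{"dr":[[0,0,0],[0,0,0],[0,0,0],[0,0,0],[0,0,0],[0,0,0],[0,0,0],[0,0,0]],"offset":[[0,0,-5],[0,0,-10],[0,0,-20],[0,0,-35],[0,0,-35],[0,0,-30],[0,0,-15],[0,0,0]],"fingers":[255,255,255,255,255,255,255,255]}'
python3 -m jog '{"dr":[[0,0,0],[0,0,0],[0,0,0],[0,0,0],[0,0,0],[0,0,0],[0,0,0],[0,0,0]],"offset":[[-1,15,0],[-3,30,0],[-3,40,0],[-3,45,0],[-3,45,0],[-3,40,0],[-3,25,0],[-1,10,0]],"fingers":[255,255,255,255,255,255,255,255]}'
python3 -m jog '{"dr":[[0,0,-0.05],[0,0,-0.1],[0,0,-0.13],[0,0,-0.13],[0,0,-0.115],[0,0,-0.07],[0,0,-0.03],[0,0,0]],"offset":[[0,0,0],[0,0,0],[0,0,0],[0,0,0],[0,0,0],[0,0,0],[0,0,0],[0,0,0]],"fingers":[255,255,255,255,255,255,255,255]}'
python3 -m jog '{"dr":[[0,0,0],[0,0,0],[0,0,0]],"offset":[[0,0,0],[0,0,0],[0,0,0]],"fingers":[255,255,255]}'
python3 - <<'E'
from bench import camera,sensors
import cv2,pickle,numpy as np
w=camera("wrist");pickle.dump((w,sensors.get_obs()),open("w6.pkl","wb"))
cv2.imwrite("pics/w6.png",cv2.resize(w["pixels"],(768,576),interpolation=cv2.INTER_CUBIC))
E
python3 tgt.py 0.534 0.325 0.15
```

```text
clock: 14.7
tool_pos: [0.4343, -0.0066, 0.1582]
ee_rot: [0.001, 0.225, 0.974, 0.0]
wrist_force: [0.2, 0.1, -2.0]
gripper_width: 0.0394
grasp_force: 30.0
clock: 15.5
tool_pos: [0.5601, 0.2137, 0.1531]
ee_rot: [-0.003, 0.223, 0.975, -0.0]
wrist_force: [-0.2, -0.4, -1.5]
gripper_width: 0.0392
grasp_force: 30.0
clock: 16.3
tool_pos: [0.5597, 0.2087, 0.1545]
ee_rot: [-0.002, -0.085, 0.996, -0.0]
wrist_force: [0.0, 0.9, -1.5]
gripper_width: 0.0391
grasp_force: 30.0
clock: 16.6
tool_pos: [0.5604, 0.2095, 0.1553]
ee_rot: [-0.002, -0.085, 0.996, 0.0]
wrist_force: [-0.5, 0.9, -2.0]
gripper_width: 0.0393
grasp_force: 30.0
tcp [0.5604 0.2096 0.1553] clock 16.65 F [ 0.3  0.4 -0.8] w 0.03930807148223369 g 29.99939113855362
tool mm [  6.3 118.3   5.4] z axis [-0.0031 -0.     -1.    ] ydir deg 99.79
```

View pics/w6.png

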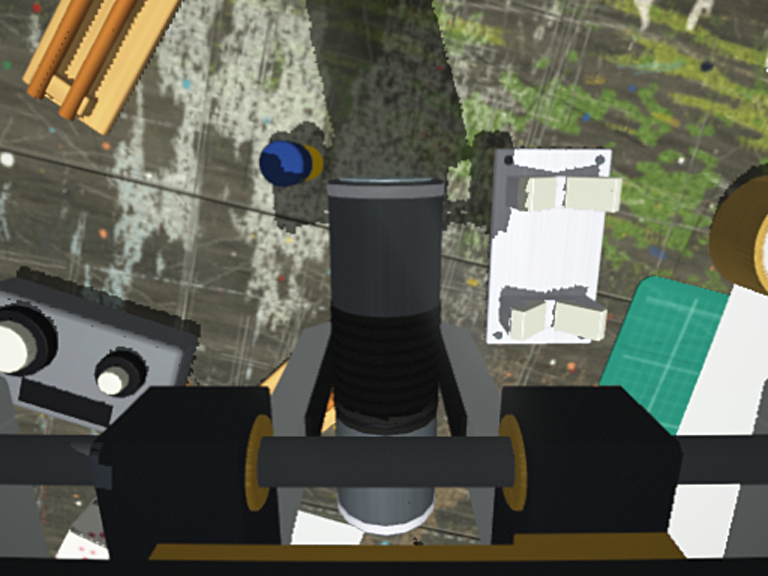

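The wrist view shows the V plate corners at about (498,150), (611,150), (602,343) and (487,343). The valley line passes x=561 at the far saddle and 553 at the near one. The barrel is held straight, with its ends at (386,182) and (386,528).

Run:
```python
import pickle
from h import *
c,o=pickle.load(open("w6.pkl","rb")); tp=o["tool_pos"]; r=rot(o["ee_rot"])
f=lambda L:np.array(L,float)/1.5-.17
P=onz(c,f([(498,150),(611,150),(602,343),(487,343)]),.008)
print("plate",P.mean(0).round(4),np.linalg.norm(P-np.roll(P,-1,0),axis=1).round(4),[np.degrees(np.arctan2(*(b-a)[1::-1])).round(1) for a,b in zip(P,np.roll(P,-1,0))])
for a,b in [((561,178),(552,302)),((561,210),(552,338))]:
  V=onz(c,f([a,b]),.024); print("valley z.024",V.round(4),np.degrees(np.arctan2(*(V[0]-V[1])[1::-1])).round(1))
# plate midpoint lines: longitudinal edges
ax=tp[2]+.0363
for z in (ax,ax+.02): 
  B=onz(c,f([(386,183),(386,527)]),z); print("barrel ends at",round(z,3),(r.inv().apply(B-tp)*1000).round(1))
# top camera check
t=pickle.load(open("cams0.pkl","rb"))["top"]; T=lambda L:np.array([195,140])+np.array(L,float)/4-0.4
V=onz(t,T([(108,252),(126,370)]),.024);print("top valley",V.round(4))
```

```text
plate [0.5347 0.3307 0.008 ] [0.0816 0.1488 0.092  0.148 ] [np.float64(100.0), np.float64(13.7), np.float64(-80.4), np.float64(-170.3)]
valley z.024 [[0.4809 0.3193 0.024 ]
 [0.5694 0.3361 0.024 ]] -169.3
valley z.024 [[0.5024 0.3251 0.024 ]
 [0.597  0.3435 0.024 ]] -169.0
barrel ends at 0.192 [[ 64.2  -0.  -36.1]
 [-78.4  -0.1 -36.5]]
barrel ends at 0.212 [[ 65.3  -0.  -56.1]
 [-60.2  -0.1 -56.5]]
top valley [[0.5759 0.3367 0.024 ]
 [0.488  0.3212 0.024 ]]
```

```bash
python3 - <<'E'
import pickle
from h import *
c,o=pickle.load(open("w6.pkl","rb"))
f=lambda L:np.array(L,float)/1.5-.17
P=onz(c,f([(498,150),(611,150),(487,343)]),.008)
n=np.array([-np.sin(np.radians(9.9)),np.cos(np.radians(9.9)),0])
print((P[1]+P[2])/2,(P[0]+P[2])/2+.042*n)
w=c["pixels"]; g=w.mean(2).astype(int)
for row in (104,108,128,136,205,215,222): print(row,g[row,325:416])
E
python3 tgt.py 0.534 0.329 0.09
```

```text
[0.53502427 0.3281151  0.008     ] [0.53489084 0.32929267 0.008     ]
104 [ 56  50  46  47  68  98 112 122 124 123 123 102  64  52  42  45  88 237
 255 249 248 248 248 249 250 250 250 248 247 248 249 248 247 245 244 245
 246 247 245 245 249 249 246 246 245 244 244 245 246 247 248 248 246 246
 245 245 245 243 242 244 244 244 242 242 243 245 246 246 244 244 246 246
 195 121 110  95 128 188 242 249 248 246 175  94  86  88  88  88  87  89
  95]
108 [ 64  53  41  46  81 102 113 124 124 123 123  73  44  39  42  38  57 138
 255 255 253 252 250 251 251 252 250 248 248 248 249 248 247 244 244 245
 247 247 244 246 249 248 246 246 245 244 245 246 246 247 249 247 246 245
 245 245 244 242 243 245 245 243 243 243 245 247 247 247 247 249 252 241
 161  99 101 100 113 177 242 249 250 225 132  80  82  88  92  92  92  90
  91]
128 [ 60  68  65  85 101 114 123 123 121 122 122 120 107 102 101 102 101 101
 102 100 113 110 113 113 110 117 164 176 223 232 244 223 219 220 220 220
 220 219 220 220 220 219 220 218 217 226 248 247 247 248 252 247 188 220
 222 221 221 220 221 221 221 221 222 221 221 221 220 222 
[... 1070 characters left out ...]
22 222 223 222 222 222 222 221 222 221 222 222 222 222 222 222 223 222
 222 222 235 240 222 223 185  87  73  76  73  73  72  73  71  76  80  73
  74]
222 [237 250 250 201 149 108 100 105  99 118 251 255 241 151 225 221 220 222
 222 223 223 222 225 243 227 220 221 221 221 220 221 225 235 245 247 248
 246 246 245 246 245 245 247 248 245 243 243 244 246 246 245 246 245 240
 240 232 237 225 223 221 223 225 224 223 222 222 222 222 222 222 222 222
 221 227 230 224 223 193 110  84  88  94 100  99  93  86  70  64  93 110
 109]
tcp [0.5604 0.2096 0.1553] clock 16.65 F [ 0.3  0.4 -0.8] w 0.03930807148223369 g 29.99939113855362
tool mm [  5.5 122.2  65.4] z axis [-0.0031 -0.     -1.    ] ydir deg 99.79
```

```bash
python3 -m jog '{"dr":[[0,0,0],[0,0,0],[0,0,0],[0,0,0],[0,0,0],[0,0,0],[0,0,0],[0,0,0]],"offset":[[1,15,0],[1,35,0],[1,40,0],[1,22,0],[0,10,0],[0,0,0],[0,0,0],[0,0,0]],"fingers":[255,255,255,255,255,255,255,255]}'
python3 -m jog '{"dr":[[0,0,0],[0,0,0],[0,0,0],[0,0,0],[0,0,0],[0,0,0],[0,0,0],[0,0,0]],"offset":[[0,0,10],[0,0,25],[0,0,35],[0,0,25],[0,0,15],[0,0,5],[0,0,0],[0,0,0]],"fingers":[255,255,255,255,255,255,255,255]}'
python3 - <<'E'
from bench import camera,sensors
import cv2,pickle,numpy as np
c=camera("side");t=camera("top");w=camera("wrist");pickle.dump((c,t,w,sensors.get_obs()),open("w7.pkl","wb"))
cv2.imwrite("pics/w7.png",np.hstack([cv2.resize(c["pixels"][170:240,185:285],(560,392),interpolation=cv2.INTER_CUBIC),cv2.resize(w["pixels"][100:384,170:340],(235,392))]))
E
python3 tgt.py 0.534 0.329 0.0157
```

```text
clock: 17.45
tool_pos: [0.5366, 0.3268, 0.1554]
ee_rot: [-0.001, -0.084, 0.996, -0.001]
wrist_force: [0.2, -0.5, -1.9]
gripper_width: 0.0395
grasp_force: 30.0
clock: 18.25
tool_pos: [0.5364, 0.3294, 0.0415]
ee_rot: [-0.001, -0.085, 0.996, 0.001]
wrist_force: [-0.2, 0.0, -0.2]
gripper_width: 0.0395
grasp_force: 30.0
tcp [0.5362 0.3295 0.0417] clock 18.4 F [-0.2  0.5 -2.2] w 0.03921012053151564 g 29.999400079250336
tool mm [ 2.3 -0.2 26. ] z axis [-0.0011  0.0013 -1.    ] ydir deg 99.8
```

View pics/w7.png

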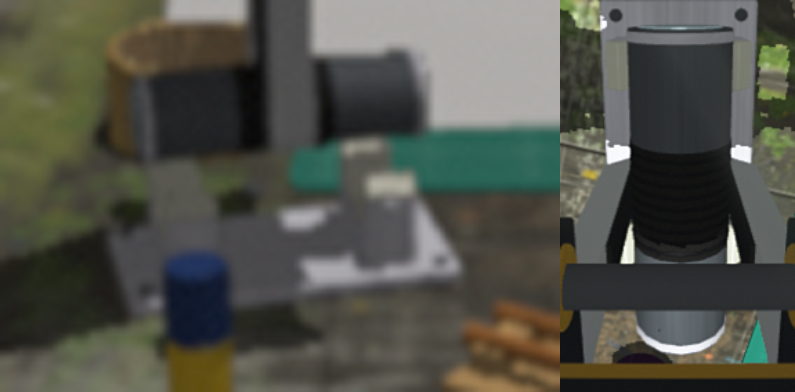

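The side crop shows the barrel hovering over both saddles, with ends at about x=140 and 425 and saddles near 182 and 380. The wrist crop shows the barrel centred between the plate screws at 615 and 741. One check of the lengthwise position follows.

Run:
```python
import pickle
from h import *
c,t,w,o=pickle.load(open("w7.pkl","rb"))
Rz=R.from_euler("z",9.9,degrees=True); C=np.array([.534,.329,0])
cr=lambda P:((proj(c,P)-[185,170])*5.6).round(0)
wr=lambda P:((proj(w,P)-[170,100])*1.38+[560,0]).round(0)
m=lambda L:C+Rz.apply(np.array(L,float)/1000)
print("plate corners -y side", cr(m([(-75,-42,8),(75,-42,8)])), "saddle tops",cr(m([(x,-27,51) for x in (-56,-34,34,56)])))
B=o["tool_pos"]+np.array([0,0,.0363])
print("barrel ends if centred on tcp, bottom",cr(B+Rz.apply(np.array([(-65,-14,-14),(65,-14,-14)])/1000.)))
print("wrist plate far corners",wr(m([(-75,-42,8),(-75,42,8)])),"near end barrel top",wr(B+Rz.apply(np.array([(-65,0,20),(65,0,20)])/1000.)))
a=c["pixels"].mean(2).astype(int)
print(a[200,200:270]);print(a[190,200:270]);print(a[210,195:275]);print(a[217,195:275])
```

```text
plate corners -y side [[126. 297.]
 [457. 262.]] saddle tops [[160. 190.]
 [209. 185.]
 [360. 170.]
 [408. 165.]]
barrel ends if centred on tcp, bottom [[139. 153.]
 [425. 126.]]
wrist plate far corners [[600.  -2.]
 [759.  -2.]] near end barrel top [[680.  30.]
 [681. 355.]]
[ 65  65  65  64  65  65  70  75  76  73  70  75  82  83  83  83  85  85
  85  82  74  66  66  65  65  65  64  66  64  63  61  63  63  65  66  68
  71  77  77  76  77  80  81  83  81  80  79  83  85  83  88  95  97 103
 105 102  98 102  97  82  77  79  78  77  77  76  77  76  75  77]
[ 79  78  70  60  52  54  54  52  57  58  66  72  55  39  37  35  37  36
  36  34  35  35  34  34  35  36  34  27  16  13  10  18  36  63  79  80
  78  78  79  79  74  55  26  12  21  32  37  37  37  36  38  36  37  34
  34  36  36  35  37  50  77 122 165 175 172 172 173 173 173 172]
[ 72  73  70  70  68  65  60  52  50  54  57  50  37  40  52  58  64  72
  75  77  79  82  82  83  83  83  82  81  79  72  73  74  74  75  74  74
  75  74  74  79 104 135 142 142 140 126 100  87  75  73  74  73  74  73
  74  78  82  83  83  85  86  84  84 106 144 170 165 133  92  64  60  66
  71  74  71  64  61  61  62  63]
[ 29  28  28  28  30  27  28  27  28  33  51  70  74  74  73  75  74  74
  70  60  58  58  58  60  60  60  60  58  56  55  60  69  74  74  73  74
  75  74  74  74  74  73  78 102 140 163 166 165 165 164 165 166 157 124
  93  87  89  93 108 129 133 132 136 147 160 167 162 142 127 138 156 140
  92  62  60  64  65  65  67  68]
```

```bash
python3 -m jog '{"dr":[[0,0,0],[0,0,0],[0,0,0],[0,0,0],[0,0,0],[0,0,0]],"offset":[[1.5,0,6],[0,0,8],[0,0,5],[0,0,2],[0,0,0],[0,0,0]],"fingers":[255,255,255,255,255,255]}'
python3 tgt.py 0.534 0.329 0.0157
python3 -m jog '{"dr":[[0,0,0],[0,0,0],[0,0,0],[0,0,0],[0,0,0]],"offset":[[0,0,1],[0,0,1],[0,0,1],[0,0,0],[0,0,0]],"fingers":[255,255,255,255,255]}'
python3 -c "
from bench import sensors;o=sensors.get_obs();print(o['wrist_force'],o['moment'],o['tool_pos'])"
```

```text
clock: 19.0
tool_pos: [0.5339, 0.3288, 0.0193]
ee_rot: [-0.002, -0.085, 0.996, 0.0]
wrist_force: [-0.2, -0.1, -1.7]
gripper_width: 0.0394
grasp_force: 30.0
tcp [0.5339 0.3288 0.0193] clock 19.0 F [-0.2 -0.1 -1.7] w 0.039415060896848944 g 29.999223053455353
tool mm [-0.1  0.2  3.6] z axis [-0.003  0.    -1.   ] ydir deg 99.81
clock: 19.5
tool_pos: [0.5338, 0.3287, 0.0164]
ee_rot: [-0.002, -0.085, 0.996, 0.0]
wrist_force: [0.2, 0.2, -2.3]
gripper_width: 0.0398
grasp_force: 30.0
[ 0.23422363  0.15199308 -2.34956943] [0.05540127 0.00069095 0.02117279] [0.5338353  0.32873394 0.01641538]
```

```bash
cat > st.py <<'E'
from bench import sensors
from h import *
L=[sensors.get_obs() for _ in range(1)]
o=L[0]; v=R.from_euler("z",-9.9,degrees=True).apply
print("t",round(o["clock"],2),"F in V frame",v(o["wrist_force"]).round(2),"M in V",v(o["moment"]).round(3),o["tool_pos"].round(4),"zax",rot(o["ee_rot"]).as_matrix()[:,2].round(4))
E
python3 -m jog '{"dr":[[0,0,0],[0,0,0],[0,0,0]],"offset":[[0,0,0.5],[0,0,0],[0,0,0]],"fingers":[255,255,255]}' >/dev/null; python3 st.py
python3 -m jog '{"dr":[[0,0,0],[0,0,0],[0,0,0]],"offset":[[0,0,0.5],[0,0,0],[0,0,0]],"fingers":[255,255,255]}' >/dev/null; python3 st.py
python3 -m jog '{"dr":[[0,0,0],[0,0,0],[0,0,0]],"offset":[[0,0,0.5],[0,0,0],[0,0,0]],"fingers":[255,255,255]}' >/dev/null; python3 st.py
```

```text
t 19.8 F in V frame [-0.85 -0.89 -1.03] M in V [-0.128 -0.012 -0.041] [0.534  0.3285 0.0159] zax [-2.9e-03 -2.0e-04 -1.0e+00]
t 20.1 F in V frame [-1.72 -2.47  4.78] M in V [-0.439  0.187  0.074] [0.5341 0.3284 0.0158] zax [-2.7e-03 -3.0e-04 -1.0e+00]
t 20.4 F in V frame [-2.14 -2.    6.71] M in V [-0.615  0.403  0.068] [0.5341 0.3285 0.0158] zax [-2.6e-03 -2.0e-04 -1.0e+00]
```

```bash
python3 -m jog '{"dr":[[0,0,0],[0,0,0],[0,0,0]],"offset":[[0.2,-0.4,0],[0,0,0],[0,0,0]],"fingers":[255,255,255]}' >/dev/null; python3 st.py
python3 -m jog '{"dr":[[0,0,0],[0,0,0],[0,0,0]],"offset":[[0,0,0.5],[0,0,0],[0,0,0]],"fingers":[255,255,255]}' >/dev/null; python3 st.py;python3 -m jog '{"dr":[[0,0,0]],"offset":[[0,0,0]],"fingers":[255]}' >/dev/null; python3 st.py
```

```text
t 20.7 F in V frame [-2.04 -0.77  6.77] M in V [-0.38   0.341  0.084] [0.5341 0.3285 0.0157] zax [-2.2e-03  4.0e-04 -1.0e+00]
t 21.0 F in V frame [-2.67 -1.24 10.63] M in V [-0.554  0.569  0.096] [0.5341 0.3285 0.0157] zax [-2.1e-03  4.0e-04 -1.0e+00]
t 21.1 F in V frame [-2.01 -2.24 10.72] M in V [-0.479  0.506  0.057] [0.5341 0.3284 0.0157] zax [-2.1e-03  4.0e-04 -1.0e+00]
```

```bash
python3 -m jog '{"dr":[[0,0,0],[0,0,0],[0,0,0]],"offset":[[0.4,-0.5,0.3],[0,0,0],[0,0,0]],"fingers":[255,255,255]}' >/dev/null; python3 st.py
for i in 1 2 3; do python3 -m jog '{"dr":[[0,0,0]],"offset":[[0,0,0]],"fingers":[255]}' >/dev/null; python3 st.py; done
```

```text
t 21.4 F in V frame [-1.58 -1.12 11.29] M in V [-0.296  0.443  0.032] [0.5341 0.3285 0.0157] zax [-0.0013  0.0014 -1.    ]
t 21.5 F in V frame [-2.09 -1.83 11.35] M in V [-0.397  0.528  0.046] [0.5341 0.3285 0.0157] zax [-0.0013  0.0013 -1.    ]
t 21.6 F in V frame [-2.33 -1.85 11.97] M in V [-0.379  0.459  0.022] [0.5341 0.3284 0.0157] zax [-0.0014  0.0013 -1.    ]
t 21.7 F in V frame [-1.49 -2.34 10.97] M in V [-0.375  0.505  0.068] [0.5341 0.3285 0.0157] zax [-0.0014  0.0013 -1.    ]
```

```bash
python3 -m jog '{"dr":[[0,0,0],[0,0,0],[0,0,0]],"offset":[[0.5,-0.8,0.4],[0,0,0],[0,0,0]],"fingers":[255,255,255]}' >/dev/null; python3 st.py
for i in 1 2 3; do python3 -m jog '{"dr":[[0,0,0]],"offset":[[0,0,0]],"fingers":[255]}' >/dev/null; python3 st.py; done
python3 - <<'E'
from h import *
from bench import camera,sensors
import pickle
c=camera("side");w=camera("wrist");pickle.dump((c,w),open("w8.pkl","wb"))
cv2.imwrite("pics/w8.png",np.hstack([cv2.resize(c["pixels"][170:240,185:285],(560,392),interpolation=cv2.INTER_CUBIC),cv2.resize(w["pixels"][100:384,170:340],(235,392))]))
E
```

```text
t 22.0 F in V frame [-1.46 -1.39 12.28] M in V [-0.143  0.464  0.062] [0.5342 0.3285 0.0157] zax [-3.0e-04  2.7e-03 -1.0e+00]
t 22.1 F in V frame [-2.72 -0.7  13.16] M in V [-0.218  0.364  0.064] [0.5341 0.3285 0.0157] zax [-4.0e-04  2.7e-03 -1.0e+00]
t 22.2 F in V frame [-1.77 -0.72 11.69] M in V [-0.186  0.376  0.069] [0.5342 0.3285 0.0157] zax [-3.0e-04  2.7e-03 -1.0e+00]
t 22.3 F in V frame [-2.24 -0.89 12.07] M in V [-0.18   0.422  0.045] [0.5342 0.3285 0.0157] zax [-3.0e-04  2.7e-03 -1.0e+00]
```

View pics/w8.png

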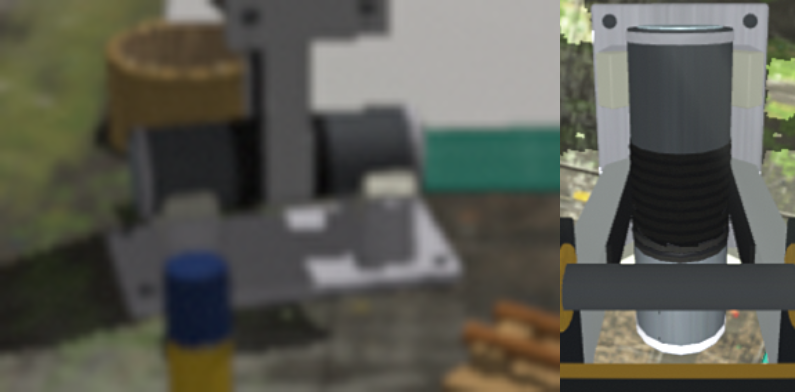

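The pictures show the barrel seated in both saddles, with the wrist view centred sideways. The side overhangs look unequal, about 10 px right and 30 px left, so I'll check the lengthwise centring numerically.

Run:
```python
import pickle
from h import *
c,w=pickle.load(open("w8.pkl","rb"))
g=w["pixels"].mean(2).astype(int); s=c["pixels"].mean(2).astype(int)
col=lambda x:int(round(170+(x-560)/1.38))
for x in (608,615,622,680,740,745,750): print("w col",col(x),"rows100-185",g[100:185,col(x)])
Rz=R.from_euler("z",9.9,degrees=True); C=np.array([.534,.329,0]); m=lambda L:C+Rz.apply(np.array(L,float)/1000)
print("pred far plate edge",proj(w,m([(-75,-35,8),(-75,35,8)])).round(1),"face top edges y=+-25",proj(w,m([(x,y,49) for y in (-25,25) for x in (-56,-34)])).round(1),"barrel end top",proj(w,m([(-65,0,72),(65,0,72)])).round(1))
for r in (203,206,212,215): print("s row",r,s[r,205:275])
print("side saddle y-27 z47, z40", proj(c,m([(x,-27,z) for z in (49,35) for x in (-56,-34,34,56)])).round(1))
```

```text
w col 205 rows100-185 [ 74  75  99 144 162 166 167 168 168 160 107  64  65  68  68  69  67  66
  63  59  89 152 168 168 166 167 167 167 167 167 165 167 166 156 148 146
 147 149 151 160 166 167 167 167 166 165 166 166 166 165 166 164 164 163
 163 162 162 162 162 161 162 160 162 163 162 161 162 162 162 163 162 161
 161 162 163 162 161 160 162 166 166 167 166 166 165]
w col 210 rows100-185 [ 92  90 109 148 165 169 171 171 171 173 173 165 147 114  98  86  81 107
 139 165 173 171 169 169 168 168 169 168 169 169 168 169 162 150 146 147
 149 150 152 160 163 163 161 161 162 162 162 162 161 162 162 161 162 162
 162 161 162 161 162 161 162 162 162 162 162 163 163 162 162 161 161 162
 162 162 161 162 162 160 158 161 164 162 163 161 163]
w col 215 rows100-185 [ 67  61  89 143 162 165 167 166 167 168 168 168 166 167 167 167 168 167
 167 167 167 167 166 166 167 167 165 166 167 167 166 167 161 150 148 149
 149 150 158 163 162 163 162 162 162 161 163 162 163 162 161 162 162 161
 161 162 163 162 162 161 162 162 162 163 163 161 162 161 161 163 162 162
 162 162 162 162 161 159 165 167 167 168 168 167 1
[... 2282 characters left out ...]
73  73  74  76  79  82  83  84  84  84  83  82
  78  72  73  75  74  74  74  74  73  74  73  74  73  73  73  72  72  73
  72  73  74  74  73  74  73  73  75  79  81  82  83  85  85  84  84 102
 140 168 174 170 150 103  68  63  65  66  64  59  56  58  60  60]
s row 215 [ 63  74  75  75  74  75  74  74  72  72  71  71  67  65  65  66  65  65
  66  67  71  73  74  74  74  73  73  74  73  73  74  73  73  74  78  86
  86  86  86  86  89 102 108  84  74  77  80  81  83  83  84  83  84 100
 135 165 168 155 142 138 129  98  70  63  64  64  64  66  69  67]
side saddle y-27 z47, z40 [[213.5 204.6]
 [222.4 203.7]
 [249.3 201.1]
 [257.9 200.3]
 [213.8 209.8]
 [222.6 208.9]
 [249.4 206.2]
 [257.9 205.4]]
```

The V sits about 1.5 mm further along +x than the barrel, so I'll lift slightly, shift and reseat.

```bash
python3 -m jog '{"dr":[[0,0,0],[0,0,0],[0,0,0],[0,0,0],[0,0,0],[0,0,0]],"offset":[[0,0,-3],[0,0,-2],[-2.4,0.9,0],[0,0,0],[0,0,0],[0,0,0]],"fingers":[255,255,255,255,255,255]}' >/dev/null; python3 st.py
python3 tgt.py 0.5355 0.3287 0.0157
```

```text
t 23.0 F in V frame [ 0.45  0.08 -1.55] M in V [ 0.055 -0.007 -0.016] [0.535  0.3281 0.0184] zax [-3.5e-03 -2.0e-04 -1.0e+00]
tcp [0.535  0.3281 0.0184] clock 23.0 F [ 0.4  0.2 -1.6] w 0.03908568458618699 g 29.999763071537018
tool mm [-0.6  0.5  2.7] z axis [-3.5e-03 -2.0e-04 -1.0e+00] ydir deg 99.81
```

```bash
python3 -m jog '{"dr":[[0,0,0],[0,0,0],[0,0,0],[0,0,0],[0,0,0],[0,0,0]],"offset":[[-0.5,0,1],[0,0,1],[0,0,0.7],[0,0,0.7],[0,0,0.7],[0,0,0]],"fingers":[255,255,255,255,255,255]}' >/dev/null; python3 st.py
python3 -m jog '{"dr":[[0,0,0],[0,0,0],[0,0,0],[0,0,0]],"offset":[[0,0,0.5],[0,0,0.3],[0,0,0],[0,0,0]],"fingers":[255,255,255,255]}' >/dev/null; python3 st.py;
for i in 1 2 3; do python3 -m jog '{"dr":[[0,0,0]],"offset":[[0,0,0]],"fingers":[255]}' >/dev/null; python3 st.py; done
```

```text
t 23.6 F in V frame [-1.72 -0.59  6.22] M in V [ 0.049  0.514 -0.005] [0.5358 0.3287 0.0158] zax [-2.5e-03  7.0e-04 -1.0e+00]
t 24.0 F in V frame [-3.03 -0.6  11.64] M in V [-0.094  0.82   0.061] [0.5358 0.3288 0.0157] zax [-2.3e-03  7.0e-04 -1.0e+00]
t 24.1 F in V frame [-2.79 -0.79 12.05] M in V [-0.073  0.79   0.049] [0.5359 0.3288 0.0157] zax [-2.3e-03  7.0e-04 -1.0e+00]
t 24.2 F in V frame [-2.53  0.41 11.62] M in V [-0.139  0.809  0.037] [0.5359 0.3288 0.0157] zax [-2.3e-03  7.0e-04 -1.0e+00]
t 24.3 F in V frame [-2.85 -1.19 11.27] M in V [-0.106  0.735  0.071] [0.5359 0.3287 0.0157] zax [-2.2e-03  7.0e-04 -1.0e+00]
```

```bash
python3 -m jog '{"dr":[[0,0.004,0],[0,0,0],[0,0,0]],"offset":[[0.4,0,0.3],[0,0,0],[0,0,0]],"fingers":[255,255,255]}' >/dev/null; python3 st.py
for i in 1 2 3; do python3 -m jog '{"dr":[[0,0,0]],"offset":[[0,0,0]],"fingers":[255]}' >/dev/null; python3 st.py; done
```

```text
t 24.6 F in V frame [-3.59 -0.47 13.44] M in V [-0.193  0.736  0.011] [0.5358 0.3287 0.0157] zax [-5.7e-03  2.0e-04 -1.0e+00]
t 24.7 F in V frame [-2.51 -0.21 14.03] M in V [-0.177  0.748  0.063] [0.5358 0.3287 0.0157] zax [-5.7e-03  3.0e-04 -1.0e+00]
t 24.8 F in V frame [-3.01 -0.62 13.98] M in V [-0.217  0.761  0.101] [0.5358 0.3288 0.0157] zax [-5.7e-03  3.0e-04 -1.0e+00]
t 24.9 F in V frame [-3.54 -0.99 13.8 ] M in V [-0.169  0.817  0.072] [0.5358 0.3287 0.0157] zax [-5.7e-03  2.0e-04 -1.0e+00]
```

```bash
python3 -m jog '{"dr":[[0,0.002,0],[0,0,0],[0,0,0],[0,0,0]],"offset":[[0.7,0,0],[0.5,0,0],[0,0,0],[0,0,0]],"fingers":[255,255,255,255]}' >/dev/null; python3 st.py
for i in 1 2 3; do python3 -m jog '{"dr":[[0,0,0]],"offset":[[0,0,0]],"fingers":[255]}' >/dev/null; python3 st.py; done
```

```text
t 25.3 F in V frame [-1.86  0.07 11.64] M in V [-0.095  0.34   0.066] [0.5357 0.3287 0.0157] zax [-5.8e-03  7.0e-04 -1.0e+00]
t 25.4 F in V frame [-1.62 -1.48 11.37] M in V [-0.113  0.327  0.077] [0.5357 0.3288 0.0157] zax [-5.8e-03  6.0e-04 -1.0e+00]
t 25.5 F in V frame [-0.96 -1.22 10.87] M in V [-0.123  0.326  0.081] [0.5357 0.3287 0.0157] zax [-5.8e-03  5.0e-04 -1.0e+00]
t 25.6 F in V frame [-1.49  0.08 10.43] M in V [-0.14   0.348  0.115] [0.5357 0.3288 0.0157] zax [-5.8e-03  6.0e-04 -1.0e+00]
```

```bash
python3 -m jog '{"dr":[[0,0,0],[0,0,0],[0,0,0],[0,0,0]],"offset":[[0.1,0,0.5],[0,0,0],[0,0,0],[0,0,0]],"fingers":[255,255,255,255]}' >/dev/null; python3 st.py
for i in 1 2 3; do python3 -m jog '{"dr":[[0,0,0],[0,0,0],[0,0,0]],"offset":[[0,0,0],[0,0,0],[0,0,0]],"fingers":[255,255,255]}' >/dev/null; python3 st.py; done
python3 - <<'E'
from h import *
from bench import camera
import pickle
w=camera("wrist");t=camera("top");g=w["pixels"].mean(2).astype(int)
print(g[98:145,257]);print(g[340:364,257]);print(g[98:108,300],g[172:182,300])
C=np.array([.5357,.3287,0]);Rz=R.from_euler("z",9.9,degrees=True); m=lambda L:C+Rz.apply(np.array(L,float)/1000)
print(proj(w,m([(-75,35,8),(-34,25,49),(-65,0,72),(65,0,72)])).round(1))
t0=pickle.load(open("cams0.pkl","rb"))["top"]
for n,(x,y) in dict(glue=(288,230),ink=(225,160),tape=(167,231)).items(): print(n,np.abs(t["pixels"][y-12:y+12,x-12:x+12].astype(int)-t0["pixels"][y-12:y+12,x-12:x+12]).mean().round(1))
E
```

```text
t 26.0 F in V frame [-2.35 -1.73 14.71] M in V [-0.26   0.464  0.057] [0.5357 0.3288 0.0157] zax [-5.5e-03  7.0e-04 -1.0e+00]
t 26.3 F in V frame [-2.23 -1.35 14.11] M in V [-0.219  0.465  0.076] [0.5358 0.3288 0.0157] zax [-5.4e-03  7.0e-04 -1.0e+00]
t 26.6 F in V frame [-1.93 -0.38 14.17] M in V [-0.256  0.464  0.095] [0.5357 0.3288 0.0157] zax [-5.5e-03  7.0e-04 -1.0e+00]
t 26.9 F in V frame [-1.7  -1.22 13.35] M in V [-0.227  0.428  0.05 ] [0.5357 0.3287 0.0157] zax [-5.5e-03  7.0e-04 -1.0e+00]
[ 67  78 130 153 156 158 159 159 160 160 159 160 160 159 160 160 159 159
 161 154 131 177 215 134  71  89 153 170 169 169 168 167 166 164 108  75
  75  77  77  79  78  78  77  78  77  77  78]
[148 149 148 148 148 146 147 147 144 137 159 255 255 255 255 255 255 172
 109 110 115 117 118 100]
[ 54  69 137 164 167 169 170 170 170 169] [156 153 149 155 157 157 156 157 157 157]
[[310.9 101.3]
 [302.3 176.8]
 [257.  121.6]
 [257.4 357.8]]
glue 3.5
ink 2.6
tape 1.1
```

```bash
python3 -c "
from bench import robot; print(robot.sign_off())"
```

```text
the job is handed in; nothing more can be done
None
```

I handed the job in at about 27 s: small key then large key pressed fully and released, and the barrel still held in the V-block at about 14 N, level and centred to about 1 mm, with the three bystanders where they stood.

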